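Stroke the hob's heat bars up to full

TASK

The green frying pan stands on one of the hob's two zones: turn that zone up to full. With the fingertips, stroke gently along the curved row of five bars in front of that zone, from its green bar to its red bar, pushing each bar down a little in turn and letting it rise as you move on, and finish while still holding the red bar (and no other) lightly pressed down. Leave the other zone's bars alone, and do not lift or shift the pan, the pot, the mug or the pepper mill.

Things in the scene. Friction and masses are not known exactly. Their poses are not given: they have to be found in the camera images.
- hob: Fixed countertop hob, steel case with black glass top, 360 (x) by 520 (y) by 60 mm high. Origin at the centre of its underside, on the worktop; x points away from the robot, y to the left, z up. Two zones (pale rings) at x = 40, y = +140 (left) and -140 (right), each with a curved row of five sprung bars on the glass on its robot side, green outermost, three off-white, red innermost.
- pan: Loose lime-green frying pan, black inside, 180 mm across the rim, 45 mm high, black handle reaching 220 mm from the centre along its own x (away from the robot side). Origin at the centre of its underside. It stands within about 10 mm of the centre of one zone: this is the zone to turn up.
- pot: Loose steel pot with a domed lid and black knob, 160 mm across, 95 mm high to the top of the knob, with two side loops. Origin at the centre of its underside. Stands on the other zone; leave it.
- mug: Loose lime-green mug, 80 mm across, 90 mm high, origin at the centre of its underside, standing on the worktop beside the hob; leave it.
- mill: Loose dark wooden pepper mill, 56 mm across, 135 mm high, origin at the centre of its underside, standing on the worktop beside the hob; leave it.
- left_zone (a point): Centre of the left cooking zone, on the glass, 60 mm above the worktop. Its five bars are centred on an arc of 190 mm radius about this point, 32 mm apart along the arc (0.1684 rad); the third is straight in front, towards the hob's -x.
- left_bar1_top (a point): Middle of the crest of the green first (outermost) bar in the left row; 66 mm above the worktop when up; goes down with the bar. A bar is a round-topped ridge, radius 20 mm, 30 mm long towards the zone's centre, its crest 6 mm above the glass.
- left_bar1 (a joint): How far the green first (outermost) bar of the left row is pressed down, in m: 0 up, 0.005 at the bottom. Spring: 1 N to start, 3 N at 3 mm, 4.6 N at the bottom; it rises when let go.
- left_bar2 (a joint): How far the off-white second bar of the left row is pressed down, in m: 0 up, 0.005 at the bottom. Spring: 1 N to start, 3 N at 3 mm, 4.6 N at the bottom; it rises when let go.
- left_bar3_top (a point): Middle of the crest of the off-white third bar in the left row; 66 mm above the worktop when up; goes down with the bar.
- left_bar3 (a joint): How far the off-white third bar of the left row is pressed down, in m: 0 up, 0.005 at the bottom. Spring: 1 N to start, 3 N at 3 mm, 4.6 N at the bottom; it rises when let go.
- left_bar4 (a joint): How far the off-white fourth bar of the left row is pressed down, in m: 0 up, 0.005 at the bottom. Spring: 1 N to start, 3 N at 3 mm, 4.6 N at the bottom; it rises when let go.
- left_bar5_top (a point): Middle of the crest of the red fifth (innermost) bar in the left row; 66 mm above the worktop when up; goes down with the bar.
- left_bar5 (a joint): How far the red fifth (innermost) bar of the left row is pressed down, in m: 0 up, 0.005 at the bottom. Spring: 1 N to start, 3 N at 3 mm, 4.6 N at the bottom; it rises when let go.
- right_zone (a point): Centre of the right cooking zone, on the glass, 60 mm above the worktop. Its five bars are centred on an arc of 190 mm radius about this point, 32 mm apart along the arc (0.1684 rad); the third is straight in front, towards the hob's -x.
- right_bar1_top (a point): Middle of the crest of the green first (outermost) bar in the right row; 66 mm above the worktop when up; goes down with the bar. A bar is a round-topped ridge, radius 20 mm, 30 mm long towards the zone's centre, its crest 6 mm above the glass.
- right_bar1 (a joint): How far the green first (outermost) bar of the right row is pressed down, in m: 0 up, 0.005 at the bottom. Spring: 1 N to start, 3 N at 3 mm, 4.6 N at the bottom; it rises when let go.
- right_bar2 (a joint): How far the off-white second bar of the right row is pressed down, in m: 0 up, 0.005 at the bottom. Spring: 1 N to start, 3 N at 3 mm, 4.6 N at the bottom; it rises when let go.
- right_bar3_top (a point): Middle of the crest of the off-white third bar in the right row; 66 mm above the worktop when up; goes down with the bar.
- right_bar3 (a joint): How far the off-white third bar of the right row is pressed down, in m: 0 up, 0.005 at the bottom. Spring: 1 N to start, 3 N at 3 mm, 4.6 N at the bottom; it rises when let go.
- right_bar4 (a joint): How far the off-white fourth bar of the right row is pressed down, in m: 0 up, 0.005 at the bottom. Spring: 1 N to start, 3 N at 3 mm, 4.6 N at the bottom; it rises when let go.
- right_bar5_top (a point): Middle of the crest of the red fifth (innermost) bar in the right row; 66 mm above the worktop when up; goes down with the bar.
- right_bar5 (a joint): How far the red fifth (innermost) bar of the right row is pressed down, in m: 0 up, 0.005 at the bottom. Spring: 1 N to start, 3 N at 3 mm, 4.6 N at the bottom; it rises when let go.

How it is judged (in metres and radians):
On the way, in this order (a step that is already met when the one before it is completed fails the run):
1. the green (first) bar of the pan's row is pressed down 1 mm or more by the fingers (((horizontal distance between pan and left_zone below 0.06 m and value of joint left_bar1 above 0.001 m and contact force between the fingers and hob above 0.3 N) or (horizontal distance between pan and right_zone below 0.06 m and value of joint right_bar1 above 0.001 m and contact force between the fingers and hob above 0.3 N))), for 0.05 s.
2. the second bar of the pan's row is pressed down 1 mm or more by the fingers, the bar before it having risen again (((horizontal distance between pan and left_zone below 0.06 m and value of joint left_bar2 above 0.001 m and contact force between the fingers and hob above 0.3 N and value of joint left_bar1 below 0.0008 m) or (horizontal distance between pan and right_zone below 0.06 m and value of joint right_bar2 above 0.001 m and contact force between the fingers and hob above 0.3 N and value of joint right_bar1 below 0.0008 m))), for 0.05 s.
3. the third bar of the pan's row is pressed down 1 mm or more by the fingers, the bar before it having risen again (((horizontal distance between pan and left_zone below 0.06 m and value of joint left_bar3 above 0.001 m and contact force between the fingers and hob above 0.3 N and value of joint left_bar2 below 0.0008 m) or (horizontal distance between pan and right_zone below 0.06 m and value of joint right_bar3 above 0.001 m and contact force between the fingers and hob above 0.3 N and value of joint right_bar2 below 0.0008 m))), for 0.05 s.
4. the fourth bar of the pan's row is pressed down 1 mm or more by the fingers, the bar before it having risen again (((horizontal distance between pan and left_zone below 0.06 m and value of joint left_bar4 above 0.001 m and contact force between the fingers and hob above 0.3 N and value of joint left_bar3 below 0.0008 m) or (horizontal distance between pan and right_zone below 0.06 m and value of joint right_bar4 above 0.001 m and contact force between the fingers and hob above 0.3 N and value of joint right_bar3 below 0.0008 m))), for 0.05 s.
5. the red (fifth) bar of the pan's row is pressed down 1 mm or more by the fingers, the bar before it having risen again (((horizontal distance between pan and left_zone below 0.06 m and value of joint left_bar5 above 0.001 m and contact force between the fingers and hob above 0.3 N and value of joint left_bar4 below 0.0008 m) or (horizontal distance between pan and right_zone below 0.06 m and value of joint right_bar5 above 0.001 m and contact force between the fingers and hob above 0.3 N and value of joint right_bar4 below 0.0008 m))), for 0.05 s.
At the end, for the whole second after the job is handed in: The fingers hold the red bar of the pan's row down by 1 mm or more, pressing with 0.3 to 15 N; every other bar of both rows is up (within 0.8 mm); pan, pot, mug and mill are within 20 mm of where they began (((horizontal distance between pan and left_zone below 0.06 m and value of joint left_bar5 above 0.001 m and value of joint each of left_bar1, left_bar2, left_bar3, left_bar4, right_bar1, right_bar2, right_bar3, right_bar4, right_bar5 below 0.0008 m) or (horizontal distance between pan and right_zone below 0.06 m and value of joint right_bar5 above 0.001 m and value of joint each of right_bar1, right_bar2, right_bar3, right_bar4, left_bar1, left_bar2, left_bar3, left_bar4, left_bar5 below 0.0008 m)) and contact force between the fingers and hob between 0.3 and 15 N and distance of each of pan, pot, mug, mill from where it was at the start of the episode below 0.02 m); the arm keeps its last pose, push and grip.
It fails at once if the fingers or arm press on the hob with more than 15 N (contact force between any of the fingers, the arm and hob above 15 N).
It fails at once if a bar of the other zone's row is pressed down more than 1 mm ((horizontal distance between pan and left_zone below 0.06 m and value of joint any of right_bar1, right_bar2, right_bar3, right_bar4, right_bar5 above 0.001 m) or (horizontal distance between pan and right_zone below 0.06 m and value of joint any of left_bar1, left_bar2, left_bar3, left_bar4, left_bar5 above 0.001 m)).
It fails at once if the pan, pot, mug or mill is lifted, shifted by more than 20 mm or tipped (distance of any of pan, pot, mug, mill from where it was at the start of the episode above 0.02 m or angle between any of pan, pot, mug, mill's own z axis and vertical above 0.3 rad).
It also fails if it takes over 42 s, if anything falls off the work surface, if the arm or the gripper's body presses on something with over 40 N, if the wrist force passes 120 N, or if a joint passes its speed limit or range.

ROBOT

A 6-joint arm with a two-finger parallel gripper is mounted at the origin on the work surface. World frame = base frame: x ahead of the robot, y to its left, z up, the work surface at z = 0. Lengths are in mm, angles in degrees, forces in N, time in s.
With the tool pointing down it reaches from about 350 to 850 mm from the base axis. Payload 8.1 kg.
Tool frame: the origin (TCP) lies at the centre of the arm's flange, where the gripper is bolted on; the fingertips stand 173 mm ahead of it and the grasp point (between the pads) lies 155 mm ahead of it; z points along the fingers, y is the line along which they close (so a half turn about z gives the same grasp; the last joint's range is limited). The gripper opens to 85 mm and grips with 20 to 120 N. Pads are 22 mm wide; open, the fingers measure 114 mm over their backs; the gripper's body (76 mm by 85 mm) begins 54 mm behind the grasp point. The pads swing forward as they close: fully open they stand 13 mm farther back than shut.
Start: joints at [-74.622, 7.471, 85.268, -0, 87.261, -4.893], TCP at [207.899, -562.836, 404.692] pointing down, gripper open.
Joint ranges: [-169.43, 169.43], [-51.17, 129.36], [1.28, 143.12], [-76.62, 256.62], [0, 156.53], [-152.29, 152.29]. Speed limits (degrees/s): [136.94, 136.94, 159.86, 180, 180, 180].

INTERFACE

Orientations are given as [roll, pitch, yaw] about the fixed x, y, z axes, in that order (R = Rz(yaw) Ry(pitch) Rx(roll)).
In Python, from bench import * gives the robot as it stands.
- The arm moves only by the shell command python3 -m jog 'ROWS' [FORCE]. ROWS is text: rows parted by semicolons, each of 7 numbers parted by spaces: the shift along the tool's x, y, z scaled (see below), then the turn, a rotation vector about the tool's x, y, z scaled (see below), then the closure, from -1 (fully open) to 1 (shut). In form: tx ty tz wx wy wz hand; .... A call has 1 to 5 rows; each row shifts and turns the commanded pose from where the row before left it, along the tool's axes as they then stand; what a row does not reach is not made up. The controller multiplies each number of a shift by 0.1 m and each number of a turn by 60 degrees. A row lasts 1/8 s, in which the tool goes at most 62.5 mm and 10.7 degrees, less where a joint would pass 70% of its speed; a pose out of reach is approached as far as the arm can. A call with a number of a shift or a turn outside -1 to 1 is refused whole. A call with a gripper value outside its range is refused whole. The fingers move at their own pace and stop on an object; FORCE is the grip in N (left out, the last holds). Time passes only in rows, so rows that do not move let the fingers close. It gives the time, the measured TCP pose, the force, the opening and the grip force at its end, in the units of the state.
- sense(): the state, without advancing time (a new reading comes with each control period).
- snapshot(name): name is "scene" or "top"; returns a dict with "img" (400x640x3 uint8, red, green, blue), "fx", "fy", "cx", "cy" (pixels), "extrinsics" (4x4, takes a point from camera to world coordinates). Camera axes: x right, y down, z forward; pixel columns grow to the right and rows downward; lengths in mm; the calibration is good to about 2 mm. A picture is of the moment at which its call begins. There is no depth.
- hand_in(): hands the job in; it is judged then, once.
The state is a dict: "time": time; "joint_pos": joint angles; "qd": joint speeds; "joint_efforts": joint torques, N m; "tool_pos": TCP position; "tcp_rot": TCP orientation; "ft_force": force on the tool from outside, world axes, zero at the start; "wrist_torque": the same for the moment, N m; "finger_gap": finger opening in mm; "grip_force": force on a finger pad.
Only numpy, scipy, OpenCV 4.12 (cv2) and the standard library are available. Lean on these libraries where they do the work, as an engineer would, in place of code of your own. Each camera call takes 0.05 s, during which the arm holds its last target. There are 200 camera calls.

## Working session

There is one attempt and no reset: what is moved stays moved. The work goes in short steps, Python scripts to look and compute and a shell command to move; the robot and the scene stay as the last step left them, time stands still between calls to the robot, and variables do not carry over. Pictures are saved under pics/ and viewed, at most 10 in all, crops included, and the job is handed in when it is done.

```bash
mkdir -p pics; ls; python3 - <<'E'
from bench import *
import cv2
s=sense();print(s)
for n in("scene","top"):
    d=snapshot(n);print(n,d["fx"],d["fy"],d["cx"],d["cy"],d["extrinsics"])
    cv2.imwrite(f"pics/{n}0.png",d["img"][:,:,::-1])
E
```

```text
pics
{'time': 0.0, 'joint_pos': array([-7.46231706e+01,  7.51533552e+00,  8.53285961e+01,  7.75231734e-04,
        8.72599798e+01, -4.89241419e+00]), 'qd': array([ 0.08455033,  0.06205151, -0.00819488,  0.02898686,  0.00531759,
        0.01139235]), 'joint_efforts': array([ 1.37814095e-04, -5.69395602e+01, -5.00553703e+01,  2.87949683e-05,
        1.46953011e-02,  8.50547281e-06]), 'tool_pos': array([ 207.83038848, -562.62084618,  403.64830402]), 'tcp_rot': array([-1.79896533e+02, -9.63353930e-03,  2.02691971e+01]), 'ft_force': array([ 0.19655327, -0.91260518, -0.73918077]), 'wrist_torque': array([0.00359238, 0.0271135 , 0.03524376]), 'grip_force': 0.0, 'finger_gap': 85.4743268132377}
scene 426.0154543952634 426.0154543952634 327.14762375641 197.56401569343868 [[ 8.83269668e-01  3.25798649e-01 -3.37179379e-01  9.56533206e+02]
 [ 4.68540688e-01 -6.40085688e-01  6.08900596e-01 -5.67594668e+02]
 [-1.74447035e-02 -6.95805685e-01 -7.18018197e-01  8.11814891e+02]
 [ 0.00000000e+00  0.00000000e+00  0.00000000e+00  1.00000000e+00]]
top 515.9096251628222 515.9096251628222 315.6495632413806 202.07977039088584 [[ 2.43733027e-02 -9.90327598e-01  1.36591326e-01  4.27340601e+02]
 [-9.99702394e-01 -2.40036820e-02  4.35269455e-03  3.32275287e+01]
 [-1.03189877e-03 -1.36656765e-01 -9.90617920e-01  1.35978752e+03]
 [ 0.00000000e+00  0.00000000e+00  0.00000000e+00  1.00000000e+00]]
```

View pics/scene0.png

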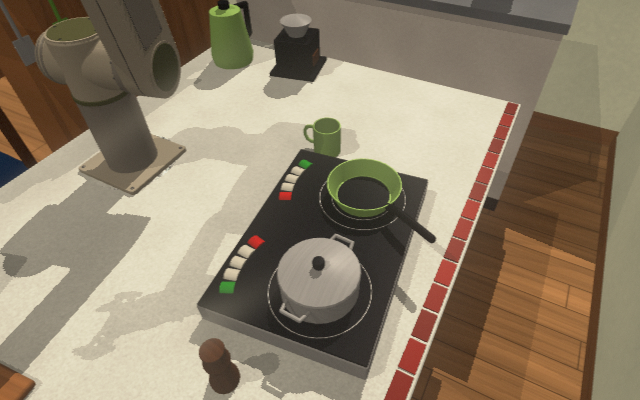

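View pics/top0.png

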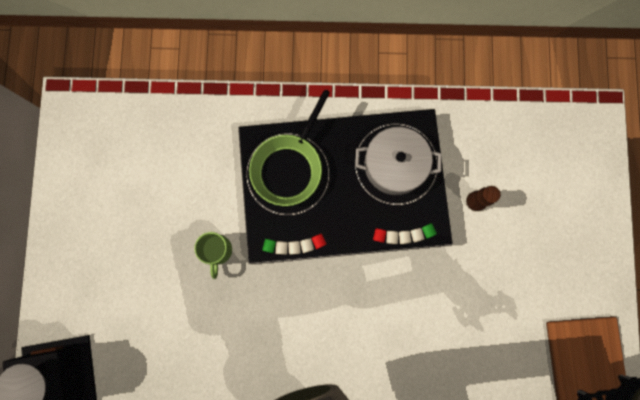

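The pan (288,170 in top) is on the left zone. Its row runs from green (269,246) to red (319,241). The other row's red bar is at (379,236) and its green at (429,231). The mug is at (211,248), left of the row. Next I'll measure the bars.

```bash
cat > h.py <<'E'
import numpy as np, cv2
from bench import *
def cast(d,u,v,z):
    E=np.array(d["extrinsics"]); r=E[:3,:3]@[(u-d["cx"])/d["fx"],(v-d["cy"])/d["fy"],1]
    return E[:3,3]+r*(z-E[2,3])/r[2]
def blobs(d,col):
    h=cv2.cvtColor(d["img"],cv2.COLOR_RGB2HSV); H,S,V=h[...,0].astype(int),h[...,1],h[...,2]
    m={"r":((H<8)|(H>172))&(S>150)&(V>90),"g":(H>50)&(H<75)&(S>120)&(V>50),"w":(S<70)&(V>120)}[col]
    n,l,st,c=cv2.connectedComponentsWithStats(m.astype(np.uint8))
    return [(c[i],st[i]) for i in range(1,n) if 30<st[i,4]<400]
E
python3 - <<'E'
from h import *
for n in("top","scene"):
    d=snapshot(n)
    for k in "rgw":
        for c,s in blobs(d,k):
            p=cast(d,*c,63.5)
            if 350<p[0]<800 and abs(p[1])<500: print(n,k,c.round(1),s[4],p.round(1))
E
```

```text
top r [379.1 234.9] 141 [ 526.6 -122.5   63.5]
top r [318.1 240.9] 145 [507.9  30.4  63.5]
top g [428.7 230.5] 154 [ 540.9 -247.2   63.5]
top g [268.4 245.5] 153 [493.4 154.6  63.5]
top w [358.6 158.2] 67 [722.4 -68.5  63.5]
top w [403.8 236.1] 395 [ 525.1 -184.7   63.5]
top w [299.9 246.3] 267 [493.3  75.7  63.5]
top w [281.  247.5] 129 [489.  123.   63.5]
top w [234.1 267.7] 148 [436.  238.2  63.5]
scene r [284.8 195.4] 101 [508.7  26.1  63.5]
scene r [255.4 241.3] 142 [ 525.9 -125.8   63.5]
scene g [304.7 163.5] 79 [493.  151.1  63.5]
scene g [226.6 286.8] 156 [ 540.8 -250.5   63.5]
scene w [309.9 132.7] 69 [439.4 273.9  63.5]
scene w [291.6 178.4] 262 [491.7  86.1  63.5]
scene w [291.2 313.6] 110 [ 689.8 -241.4   63.5]
```

```bash
cat >> h.py <<'E'
def arc(z,th,i): # bar i (1..5, may be fractional), zone sign +
    a=(3-i)*.1684; R=np.array([[np.cos(th),-np.sin(th)],[np.sin(th),np.cos(th)]])
    return R@[40-190*np.cos(a),z*(140+190*np.sin(a))]
G=dict(L1=(493.2,152.9),L5=(508.3,28.3),R1=(540.9,-248.8),R5=(526.2,-124.2))
def fit():
    A=np.array([arc(1,0,1),arc(1,0,5),arc(-1,0,1),arc(-1,0,5)]);B=np.array(list(G.values()))
    a=A-A.mean(0);b=B-B.mean(0);th=np.arctan2((a[:,0]*b[:,1]-a[:,1]*b[:,0]).sum(),(a*b).sum())
    R=np.array([[np.cos(th),-np.sin(th)],[np.sin(th),np.cos(th)]]);t=B.mean(0)-R@A.mean(0)
    return t,th,B-(A@R.T+t)
def target(i):
    t,th,_=fit(); return t+arc(1,th,i), 90+np.degrees(th)-np.degrees((3-i)*.1684)
def shift(dw,yaw,roll=180): # world mm -> tool units
    c,s=np.cos(np.radians(yaw)),np.sin(np.radians(yaw)); x,y,z=dw
    return np.array([c*x+s*y,s*x-c*y,-z])/100
E
python3 - <<'E'
from h import *
print(fit())
for i in range(1,6): print(i,target(i))
p,y=target(.9) if 0 else target(1)
print(shift([*(p-[207.83,-562.6]),0],y))
E
python3 -m jog '0 0 0 0 0 -0.159 1; 0 0 0 0 0 -0.159 1; 0 0 0 0 0 -0.159 1; 0 0 0 0 0 -0.159 1; 0 0 0 0 0 -0.159 1' 20
```

```text
(array([655.50601945, -31.54477652]), np.float64(0.11802148456904456), array([[-0.07206085, -0.52833647],
       [ 0.24141322, -0.42385612],
       [-0.12793915,  0.52833647],
       [-0.04141322,  0.42385612]]))
1 (array([493.27206085, 153.42833647]), np.float64(77.4649144176685))
2 (array([488.98414358, 121.75909679]), np.float64(87.11352368767156))
3 (array([490.06481152,  89.81916672]), np.float64(96.76213295767462))
4 (array([496.48349083,  58.51217817]), np.float64(106.41074222767769))
5 (array([508.05858678,  28.72385612]), np.float64(116.05935149768075))
[7.60912181 1.23233119 0.        ]
time: 0.82
tool_pos: [207.9, -562.8, 404.4]
tcp_rot: [-180.0, -0.0, 68.3]
ft_force: [-0.0, 0.6, 0.1]
finger_gap: -0.2
grip_force: 0.0
```

```bash
python3 -m jog '0 0 0 0 0 -0.153 1; 0.5 0.08 0 0 0 0 1; 0.5 0.08 0 0 0 0 1; 0.5 0.08 0 0 0 0 1; 0.5 0.08 0 0 0 0 1'
python3 -m jog '0.5 0.08 0 0 0 0 1; 0.5 0.08 0 0 0 0 1; 0.5 0.08 0 0 0 0 1; 0.5 0.08 0 0 0 0 1; 0.5 0.08 0 0 0 0 1'
python3 -m jog '0.5 0.08 0 0 0 0 1; 0.5 0.08 0 0 0 0 1; 0.5 0.08 0 0 0 0 1; 0.5 0.08 0 0 0 0 1; 0.5 0.1 0 0 0 0 1'
python3 -m jog '0.5 0.1 0 0 0 0 1; 0.1 0 0 0 0 0 1; 0 0 0 0 0 0 1'
python3 - <<'E'
from h import *
s=sense();p,y=target(1);print(s,p,y,shift([*(p-s["tool_pos"][:2]),0],s["tcp_rot"][2]))
E
```

```text
time: 1.45
tool_pos: [283.9, -373.4, 404.5]
tcp_rot: [180.0, -0.0, 77.1]
ft_force: [0.6, -0.9, 1.0]
finger_gap: 0.3
grip_force: 0.0
time: 2.08
tool_pos: [378.4, -138.5, 404.7]
tcp_rot: [180.0, 0.0, 77.1]
ft_force: [1.3, -0.0, -0.6]
finger_gap: -0.0
grip_force: 0.0
time: 2.7
tool_pos: [475.0, 96.0, 404.8]
tcp_rot: [180.0, 0.0, 77.2]
ft_force: [0.8, -0.1, 0.4]
finger_gap: -0.3
grip_force: 0.0
time: 3.08
tool_pos: [497.6, 150.9, 404.3]
tcp_rot: [-179.9, 0.0, 77.2]
ft_force: [-0.7, -0.2, -0.3]
finger_gap: 0.1
grip_force: 0.0
{'time': 3.075, 'joint_pos': array([ 1.12247404e+01, -4.93680760e+00,  9.79051945e+01, -1.59501124e-02,
        8.70967659e+01,  2.39909581e+01]), 'qd': array([-1.7218951 , -1.33530883,  0.92231599, -0.40966286,  0.23882101,
       -0.54599931]), 'joint_efforts': array([  1.32293958, -44.85552907, -50.58309317,   0.23364787,
        -0.12527549,   0.24186471]), 'tool_pos': array([497.63123187, 150.90120245, 404.25570947]), 'tcp_rot': array([-1.79946952e+02,  4.10433067e-02,  7.72346183e+01]), 'ft_force': array([-0.66896169, -0.19131854, -0.31216887]), 'wrist_torque': array([-0.02680716,  0.00442917,  0.01386514]), 'grip_force': 0.0, 'finger_gap': 0.05253255995483499} [493.27206085 153.42833647] 77.4649144176685 [ 0.01501472 -0.04809819  0.        ]
```

```bash
python3 -m jog '0.015 -0.048 0.3 0 0 -0.004 1; 0 0 0.4 0 0 0 1; 0 0 0.4 0 0 0 1; 0 0 0.3 0 0 0 1; 0 0 0.1 0 0 0 1'
python3 -m jog '0 0 0 0 0 0 1;0 0 0 0 0 0 1'
python3 - <<'E'
from h import *
s=sense();p,y=target(1);print(s["tool_pos"],s["ft_force"],s["tcp_rot"],shift([*(p-s["tool_pos"][:2]),0],s["tcp_rot"][2]))
for n in("scene","top"):
    d=snapshot(n);im=d["img"][110:230,230:390] if n=="scene" else d["img"][190:290,190:350]
    cv2.imwrite(f"pics/{n}1.png",cv2.resize(im[:,:,::-1],None,fx=4.5,fy=4.5))
E
```

```text
time: 3.7
tool_pos: [492.3, 151.5, 252.7]
tcp_rot: [-179.8, 0.1, 77.3]
ft_force: [0.8, 0.3, 0.6]
finger_gap: -0.0
grip_force: 0.0
time: 3.95
tool_pos: [494.2, 152.9, 256.5]
tcp_rot: [179.9, -0.1, 77.4]
ft_force: [-0.1, -0.5, 0.7]
finger_gap: 0.0
grip_force: 0.0
[494.22919585 152.89033622 256.50439783] [-0.08834725 -0.49204463  0.72510811] [ 1.79858797e+02 -6.16878207e-02  7.73640687e+01] [ 0.00315591 -0.01051643  0.        ]
```

View pics/scene1.png

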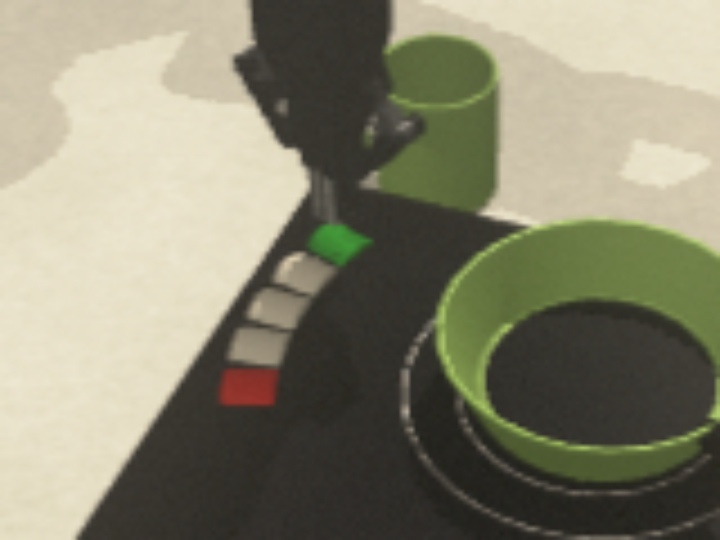

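The crop shows the shut fingertips (325,215) just above the green bar (340,243), and clear of the mug and pan. Now I'll descend slowly.

```bash
python3 -m jog '0.003 -0.01 0.03 0 0 0 1; 0 0 0.03 0 0 0 1;0 0 0.03 0 0 0 1;0 0 0.03 0 0 0 1;0 0 0.01 0 0 0 1'
for k in 1 2 3; do python3 -m jog '0 0 0 0 0 0 1;0 0 0 0 0 0 1' | grep -E "pos|ft"; done
```

```text
time: 4.68
tool_pos: [492.4, 153.6, 241.3]
tcp_rot: [-180.0, 0.0, 77.4]
ft_force: [-0.7, -0.7, -0.7]
finger_gap: -0.2
grip_force: 0.0
tool_pos: [492.6, 153.6, 241.8]
ft_force: [0.2, -0.5, -0.5]
tool_pos: [492.6, 153.6, 241.8]
ft_force: [0.3, -0.2, 0.2]
tool_pos: [492.6, 153.6, 241.7]
ft_force: [-0.2, -0.0, 0.3]
```

```bash
python3 -m jog '0 0 0.01 0 0 0 1;0 0 0.01 0 0 0 1;0 0 0.01 0 0 0 1;0 0 0.01 0 0 0 1;0 0 0.01 0 0 0 1'
for k in 1 2 3 ; do python3 -m jog '0 0 0 0 0 0 1;0 0 0 0 0 0 1' | grep -E "pos|ft"; done
python3 - <<'E'
from h import *
import numpy as np
for i in range(1,5):
    p0,y0=target(i);p1,y1=target(i+1)
    for j in range(1): print(i,p1-p0,shift([*(p1-p0),0],(y0)),y1-y0)
E
```

```text
time: 6.05
tool_pos: [492.6, 153.6, 236.8]
tcp_rot: [180.0, -0.0, 77.4]
ft_force: [-1.1, -0.6, 2.3]
finger_gap: 0.1
grip_force: 1.5
tool_pos: [492.6, 153.6, 236.8]
ft_force: [-1.3, -0.2, 2.7]
tool_pos: [492.6, 153.6, 236.8]
ft_force: [-1.0, -0.2, 2.2]
tool_pos: [492.6, 153.6, 236.7]
ft_force: [-0.9, 0.6, 3.1]
1 [ -4.28791727 -31.66923968] [-0.31844988  0.02687703  0.        ] 9.648609270003064
2 [  1.08066794 -31.93993007] [-0.31844988  0.02687703  0.        ] 9.648609270003064
3 [  6.41867931 -31.30698855] [-0.31844988  0.02687703  0.        ] 9.648609270003064
4 [ 11.57509594 -29.78832204] [-0.31844988  0.02687703  0.        ] 9.648609270003064
```

```bash
for k in 1 2; do python3 -m jog '-0.032 0.0003 0 0 0 -0.0161 1;-0.032 0.0003 0 0 0 -0.0161 1;-0.032 0.0003 0 0 0 -0.0161 1;-0.032 0.0003 0 0 0 -0.0161 1;-0.032 0.0003 0 0 0 -0.0161 1'; done
python3 -m jog '0 0 0 0 0 0 1;0 0 0 0 0 0 1'
python3 - <<'E'
from h import *
s=sense();p,y=target(2);print(s["tool_pos"],s["tcp_rot"],p,y,shift([*(p-s["tool_pos"][:2]),0],s["tcp_rot"][2]))
E
```

```text
time: 7.42
tool_pos: [489.7, 137.7, 236.8]
tcp_rot: [180.0, -0.0, 82.3]
ft_force: [-0.0, 4.1, 3.4]
finger_gap: 0.1
grip_force: 2.0
time: 8.05
tool_pos: [488.3, 121.7, 236.7]
tcp_rot: [180.0, 0.0, 87.1]
ft_force: [-0.0, 2.3, 2.7]
finger_gap: -0.0
grip_force: 1.5
time: 8.3
tool_pos: [488.2, 121.6, 236.6]
tcp_rot: [-180.0, 0.0, 87.0]
ft_force: [0.3, -1.3, 3.7]
finger_gap: 0.2
grip_force: 1.5
[488.24778957 121.59683743 236.64139284] [-1.79993390e+02  4.45973382e-02  8.70367443e+01] [488.98414358 121.75909679] 87.11352368767156 [0.00200109 0.00726981 0.        ]
```

Tracking well: the tip is on bar 2 at about 3 N, so I'll continue.

```bash
for k in 1 2 3 4; do python3 -m jog '-0.032 0.001 0 0 0 -0.0161 1;-0.032 0.0003 0 0 0 -0.0161 1;-0.032 0.0003 0 0 0 -0.0161 1;-0.032 0.0003 0 0 0 -0.0161 1;-0.032 0.0003 0 0 0 -0.0161 1'|grep -E "pos|ft"; done
python3 -m jog '0 0 0 0 0 0 1;0 0 0 0 0 0 1'
python3 - <<'E'
from h import *
s=sense();p,y=target(4);print(s["tool_pos"],s["tcp_rot"],p,y,shift([*(p-s["tool_pos"][:2]),0],s["tcp_rot"][2]))
E
```

```text
tool_pos: [488.1, 105.8, 236.7]
ft_force: [0.4, 3.8, 4.3]
tool_pos: [489.5, 89.7, 236.7]
ft_force: [-0.8, 2.6, 2.7]
tool_pos: [492.1, 74.1, 236.7]
ft_force: [-1.5, 3.9, 2.7]
tool_pos: [496.1, 58.4, 236.7]
ft_force: [-0.6, 2.0, 2.6]
time: 11.05
tool_pos: [496.1, 58.4, 236.8]
tcp_rot: [180.0, 0.0, 106.4]
ft_force: [0.4, -1.6, 2.7]
finger_gap: 0.3
grip_force: 1.5
[496.14605359  58.36644384 236.76840738] [1.79992989e+02 4.61866520e-02 1.06352973e+02] [496.48349083  58.51217817] 106.41074222767769 [0.00044832 0.00364818 0.        ]
```

```bash
for k in 1 2; do python3 -m jog '-0.032 0.001 0 0 0 -0.0161 1;-0.032 0.0003 0 0 0 -0.0161 1;-0.032 0.0003 0 0 0 -0.0161 1;-0.032 0.0003 0 0 0 -0.0161 1;-0.032 0.0003 0 0 0 -0.0161 1'|grep -E "pos|ft"; done
python3 -m jog '0 0 0 0 0 0 1;0 0 0 0 0 0 1;0 0 0 0 0 0 1;0 0 0 0 0 0 1'
python3 - <<'E'
from h import *
s=sense();p,y=target(5);print(s["tool_pos"],s["tcp_rot"],p,y)
for n in("scene",):
    d=snapshot(n);im=d["img"][110:230,230:390]
    cv2.imwrite(f"pics/{n}2.png",cv2.resize(im[:,:,::-1],None,fx=4.5,fy=4.5))
E
```

```text
tool_pos: [501.3, 43.4, 236.7]
ft_force: [-1.8, 2.4, 3.1]
tool_pos: [507.9, 28.7, 236.7]
ft_force: [-1.3, 1.6, 2.4]
time: 12.8
tool_pos: [507.9, 28.7, 236.9]
tcp_rot: [180.0, 0.0, 116.0]
ft_force: [0.3, -1.8, 3.8]
finger_gap: 0.5
grip_force: 1.5
[507.88321411  28.74841883 236.85603245] [1.79985027e+02 3.79580447e-02 1.16026171e+02] [508.05858678  28.72385612] 116.05935149768075
```

View pics/scene2.png

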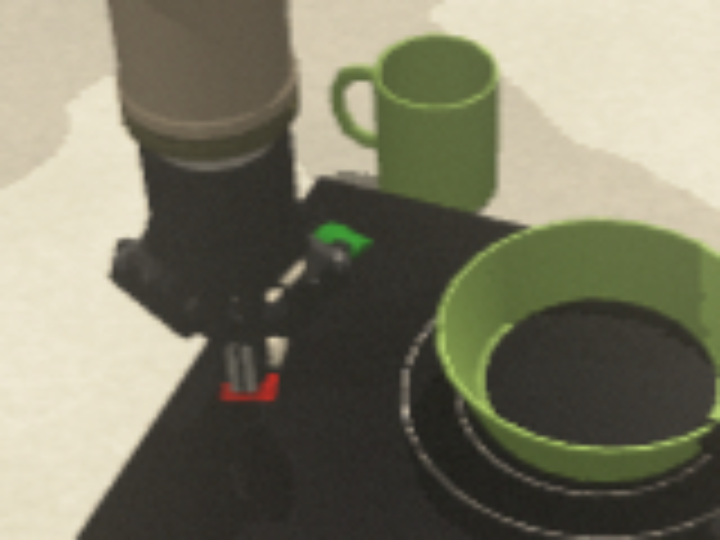

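The fingertips (242,385) press the middle of the red bar at about 3 N. The pan and mug haven't moved.

```bash
python3 -c "
from bench import *
print(hand_in())"
```

```text
the job is handed in; nothing more can be done
None
```

I stroked the left (pan) zone's row from green to red and handed in with the fingertips still pressing only the red bar at about 3 N. The pan and mug look unmoved in the last picture, but the result of the judging was not shown.

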